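# Check the trolley's two hand levers for clearance to the bar

## Task

Check that both hand levers on the trolley's push bar stop short of the bar: with the outside of the fingers, press the short lever in from its outer side until it stops, keep it there a moment and let it come fully out again; then press the long lever in until it stops. Finish while still holding the long lever against its stop, so that its gap can be measured. Press gently without forcing, do not pinch a lever or touch the bar and its stand, and leave everything else where it is.

Things in the scene. Friction and masses are not known exactly. Their poses are not given: they have to be found in the camera images.
- stand: fixed grey base plate (120 x 460 x 12 mm), two end posts and a round push bar (28 mm thick, axis 160 mm above the bench, nothing higher than 180). Origin under the bar's middle at bench height; y along the bar, -x the levers' side, towards the robot. Two levers are clamped on side by side, in either order, both pointing to +y, pivots 45 mm before the bar's axis
- long_pivot (a point): pivot of the long hand lever: flat aluminium, 155 mm from pivot to end, 10 mm thick, 18 mm tall. This point: on the vertical pivot, halfway up the blade, 160 mm above the bench; +y along it to the free end, z up, -x its outer side, away from the bar. Pressed on the outer face it swings to the bar (+x); it springs back when let go
- long_lever (a joint): swing of the long lever, rad: 0 = fully out, at its rest (blade 0.32 rad off the bar's line, its end away from the bar), grows as it is pressed in; it stops at 0.36, still 15 to 25 mm short of the bar. Spring: about 3 N at the press point to start it, 6.5 N to bring it to its stop
- long_press (a point): centre of the press point on the outer face of the long lever, 115 mm from its pivot and 40 mm from its free end
- short_pivot (a point): pivot of the short hand lever: flat aluminium, 110 mm from pivot to end, 10 mm thick, 18 mm tall. This point: on the vertical pivot, halfway up the blade, 160 mm above the bench; +y along it to the free end, z up, -x its outer side, away from the bar. Pressed on the outer face it swings to the bar (+x); it springs back when let go
- short_lever (a joint): swing of the short lever, rad: 0 = fully out, at its rest (blade 0.32 rad off the bar's line), grows as it is pressed in; it stops at 0.36, still 15 to 25 mm short of the bar. Spring: about 3 N at the press point to start it, 6.5 N to bring it to its stop
- short_press (a point): centre of the press point on the outer face of the short lever, 70 mm from its pivot and 40 mm from its free end
- wrench: a 140 mm steel spanner lying on the stand's base plate (bystander)
- wheel: a white spare model wheel, 48 mm across, 20 mm thick, lying on the base plate (bystander)
- jar: a grey jar, 48 mm across and 80 mm tall, standing before the stand (bystander)
- tape: a tan tape roll, 84 mm across, 24 mm tall, lying before the stand (bystander)
- block: a wooden block 50 x 90 x 45 mm (bystander)
- mug: a white mug, 80 mm across, 90 mm tall (bystander)
- driver: a 190 mm screwdriver with a black handle, lying (bystander)

How it is judged:
By the outcome, as a careful person would: the job done as asked, in the order asked, and still so for the second after the job is handed in, while the arm keeps its last pose, push and grip.
It also fails if it takes over 48 s, if anything falls off the work surface, if the arm or the gripper's body presses on something with over 40 N, if the wrist force passes 120 N, or if a joint passes its speed limit or range.

## Robot

A 7-joint arm with a two-finger parallel gripper is mounted at the origin on the work surface. World frame = base frame: x ahead of the robot, y to its left, z up, the work surface at z = 0. Lengths are in m, angles in rad, forces in N, time in s.
With the tool pointing down it reaches from about 0.35 to 0.9 m from the base axis. Payload 8.1 kg.
Tool frame: the origin (TCP) lies at the centre of the arm's flange, where the gripper is bolted on; the fingertips stand 178 mm ahead of it and the grasp point (between the pads) lies 159 mm ahead of it; z points along the fingers, y is the direction in which the jaws open and shut (so a half turn about z gives the same grasp; the last joint's range is limited). The gripper opens to 92 mm and grips with 3 to 60 N. Pads are 19 mm wide; open, the fingers measure 130 mm over their backs; the gripper's body (75 mm by 190 mm) begins 47 mm behind the grasp point.
Start: joints at [1.052, 0.434, 0.025, 1.573, -0.012, 1.134, -0.075], TCP at [0.252, -0.572, 0.405] pointing down, gripper open.
Joint ranges: [-2.62, 2.62], [-0.44, 2.09], [-1.27, 1.32], [0.08, 2.57], [-1.32, 4.46], [0.12, 2], [-2.74, 2.74]. Speed limits (rad/s): [2.22, 2.22, 3.01, 3.01, 3.14, 3.14, 3.14].

## Interface

Orientations are given as a rotation vector (axis times angle).
In Python, from cell import arm, get_image, camera_model gives the robot as it stands. The module is installed in compiled form; this text tells all that it offers.
- The arm moves only by the shell command python3 -m pendant 'ROWS' [FORCE]. ROWS is JSON, a list that holds one entry, the list of rows, each a list of 7 numbers: the shift along the tool's x, y, z in mm, then the turn, a rotation vector about the tool's x, y, z in rad, then the closure, from -1 (fully open) to 1 (shut). In form: [[[x, y, z, rx, ry, rz, hand], ...]]. A call has 1 to 20 rows; each row is the pose to reach, as a shift and turn from the pose commanded when the call began, along the tool's axes at that moment; what a row does not reach only later rows make up. A row lasts 1/8 s, in which the tool goes at most 62.5 mm and 10.7 degrees, less where a joint would pass 70% of its speed; a pose out of reach is approached as far as the arm can. A call with a gripper value outside its range is refused whole. The fingers move at their own pace and stop on an object; FORCE is the grip in N (left out, the last holds). Time passes only in rows, so rows that repeat a pose let the fingers close. It gives the time, the measured TCP pose, the force and the opening at its end, in the units of the state.
- arm.observe(): the state, without advancing time (a new reading comes with each control period).
- get_image(name): name is "scene" or "side" or "wrist"; returns the picture (480x640x3 uint8, red, green, blue); there is no depth.
- camera_model(name): a dict with "fx", "fy", "cx", "cy" (pixels), "k1" (the pictures are not rectified: a ray, as slopes to the right and down, at radius r is drawn at 1 + k1 r^2 times it, then the intrinsics apply), "position" and "orientation" of the camera in the world; the wrist camera has in their place "T_tool_cam" (4x4, takes a point from camera to tool coordinates, whose origin is the TCP and whose axes are the flange's). Camera axes: x right, y down, z forward; pixel columns grow to the right and rows downward; lengths in m; the calibration is good to about 2 mm. A picture is of the moment at which its call begins: read the wrist's pose just before it. camera_model takes no time and is no camera call.
- arm.sign_off(): hands the job in, once; it reports no verdict.
The state is a dict: "clock": time; "joints": joint angles; "dq": joint speeds; "joint_efforts": joint torques, N m; "position": TCP position; "ee_rot": TCP orientation; "force": force on the tool from outside, world axes, zero at the start; "ft_torque": the same for the moment, N m; "width": opening from 0.0 (shut) to 1.0 (fully open).
Only numpy, scipy, OpenCV 4.12 (cv2) and the standard library are available. Lean on these libraries where they do the work, as an engineer would, in place of code of your own. Each camera call takes 0.05 s, during which the arm holds its last target.

## Working session

There is one attempt and no reset: what is moved stays moved. The work goes in short steps, Python scripts to look and compute and a shell command to move; the robot and the scene stay as the last step left them, time stands still between calls to the robot, and variables do not carry over. Pictures are saved under pics/ and viewed, and the job is handed in when it is done.

```bash
mkdir -p pics
python3 - <<'E'
from cell import arm,get_image,camera_model
import cv2
print(arm.observe())
for n in ["scene","side","wrist"]:
    print(n,camera_model(n))
    cv2.imwrite(f"pics/{n}0.png",get_image(n)[:,:,::-1])
E
```

```text
{'clock': 0.0, 'joints': array([ 1.05238486,  0.43519102,  0.02494989,  1.57410844, -0.01160155,
        1.13399381, -0.07507421]), 'dq': array([ 0.00092263, -0.0017986 , -0.00086196,  0.00068564, -0.00132008,
        0.00093373,  0.00156133]), 'joint_efforts': array([-1.34395239e-03, -6.67848372e+01,  9.84090641e-01, -3.14455998e+01,
       -6.05267356e-02,  4.31132340e-02,  1.68731626e-04]), 'position': array([ 0.25234142, -0.57153099,  0.40395996]), 'ee_rot': array([-3.07248906e+00, -6.48115620e-01,  7.01558358e-04]), 'force': array([ 0.44716269, -0.14180874,  0.14964969]), 'ft_torque': array([-0.00451417, -0.07368145, -0.00492997]), 'width': 1.0034102728693892}
scene {'fx': 495.08876017013205, 'fy': 495.08876017013205, 'cx': 314.1689601571061, 'cy': 238.02442921841762, 'k1': -0.1389054704998302, 'position': array([ 1.13055834, -0.88552596,  0.84377423]), 'orientation': array([-2.06137407, -0.66845971,  0.34430232])}
side {'fx': 514.8264787842797, 'fy': 514.8264787842797, 'cx': 315.110115767548, 'cy': 250.17442128436065, 'k1': -0.0005189771858758832, 'position': array([0.13539519, 0.74649986, 1.05025862]), 'orientation': array([-0.69266271,  2.69213272, -1.05439179])}
wrist {'fx': 369.6680507846912, 'fy': 369.6680507846912, 'cx': 321.4638794797285, 'cy': 246.801754935282, 'k1': -0.030770104465470936, 'T_tool_cam': array([[ 9.63422468e-04, -9.52000912e-01, -3.06093671e-01,
         8.38816343e-02],
       [ 9.99998870e-01,  1.27054299e-03, -8.04122179e-04,
         9.17337355e-04],
       [ 1.15443022e-03, -3.06092550e-01,  9.52001060e-01,
         2.03359529e-02],
       [ 0.00000000e+00,  0.00000000e+00,  0.00000000e+00,
         1.00000000e+00]])}
```

View pics/scene0.png

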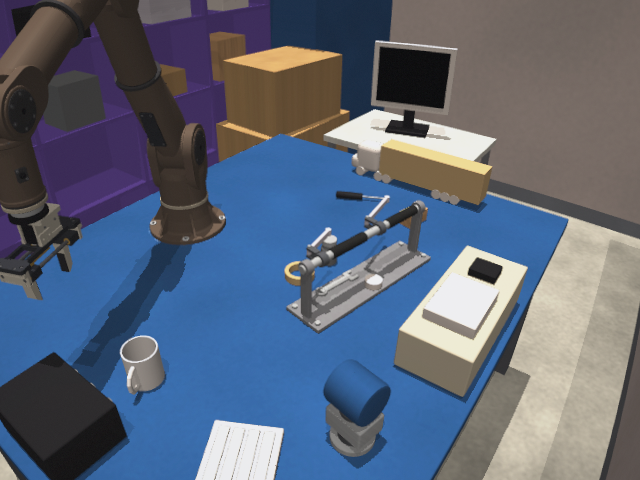

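View pics/side0.png

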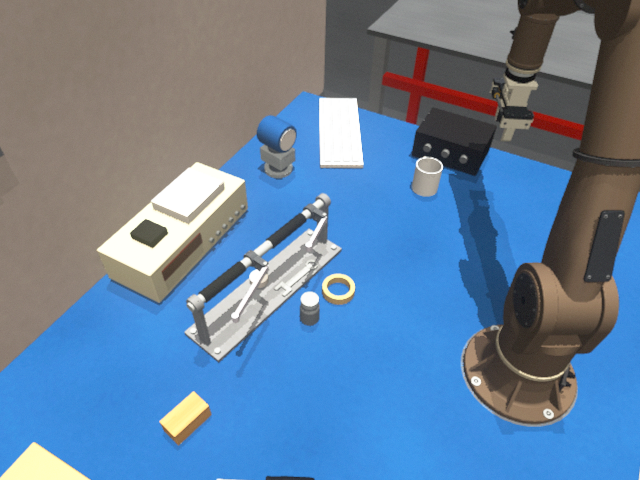

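View pics/wrist0.png

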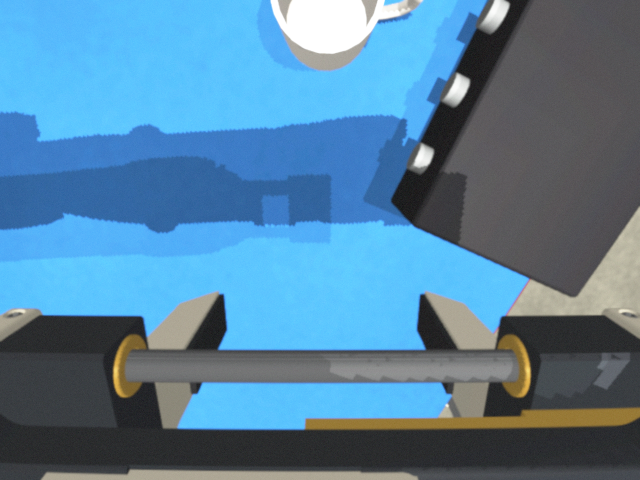

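The side view shows the stand from (190,300) to (325,200). The levers' free ends point down-left, one at about (236,316) and the other at about (310,243). The tape is at (338,289) and the jar at (310,308). I'll zoom in.

```bash
python3 - <<'E'
import cv2
a=cv2.imread('pics/side0.png')[185:365,170:370]; cv2.imwrite('pics/side0z.png',cv2.resize(a,None,fx=4,fy=4,interpolation=cv2.INTER_CUBIC)[:600*2])
a=cv2.imread('pics/scene0.png')[180:335,270:440]; cv2.imwrite('pics/scene0z.png',cv2.resize(a,None,fx=4,fy=4,interpolation=cv2.INTER_CUBIC))
E
python3 -c "
import cv2
a=cv2.imread('pics/side0z.png');cv2.imwrite('pics/side0zz.png',cv2.resize(a,(660,594)))"
```

```text
(no output)
```

View pics/side0zz.png

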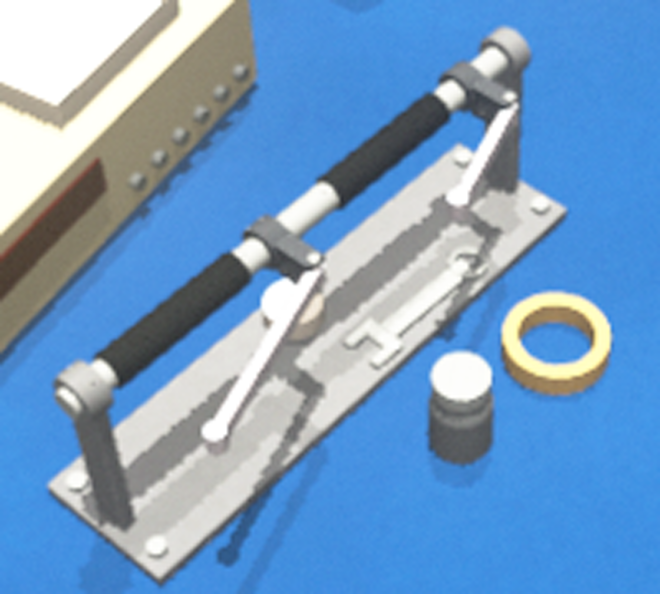

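View pics/scene0z.png

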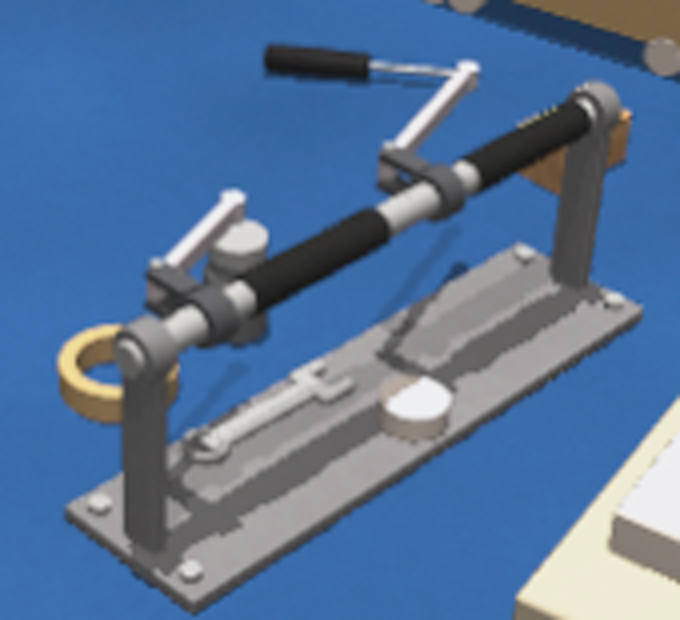

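```bash
cat > h.py <<'E'
import numpy as np,cv2
from cell import camera_model
from scipy.spatial.transform import Rotation as R
def ray(cam,u,v,T=None):
    m=camera_model(cam); K=np.array([[m['fx'],0,m['cx']],[0,m['fy'],m['cy']],[0,0,1]])
    p=cv2.undistortPoints(np.array([[[u,v]]],float),K,np.array([m['k1'],0,0,0.]))[0,0]
    d=np.array([p[0],p[1],1.])
    if T is None: Rm=R.from_rotvec(m['orientation']).as_matrix(); o=m['position']
    else: M=T@m['T_tool_cam']; Rm=M[:3,:3]; o=M[:3,3]
    d=Rm@d; return o,d/np.linalg.norm(d)
def plane(r,z): o,d=r; return o+d*(z-o[2])/d[2]
def tri(*rs):
    A=sum(np.eye(3)-np.outer(d,d) for o,d in rs); b=sum((np.eye(3)-np.outer(d,d))@o for o,d in rs)
    x=np.linalg.solve(A,b); return x,[np.linalg.norm((np.eye(3)-np.outer(d,d))@(x-o)) for o,d in rs]
def Ttool(s):
    T=np.eye(4);T[:3,:3]=R.from_rotvec(s['ee_rot']).as_matrix();T[:3,3]=s['position'];return T
E
python3 - <<'E'
from h import *
np.set_printoptions(precision=4,suppress=True)
S=lambda a,b:ray('side',170+a/3.3,185+b/3.3)
C=lambda a,b:ray('scene',270+a/4,180+b/4)
pts={'sp':((512,97),(160,268)),'st':((458,197),(232,198)),'lp':((314,257),(388,152)),'lt':((215,432),(467,70)),'barR':((507,45),(138,345)),'barL':((84,388),(600,97)),
'b1':((540,203),(99,503)),'b2':((156,545),(524,253)),'b3':((76,480),(615,299)),'b4':((462,155),(190,570))}
for k,(a,b) in pts.items():
    x,e=tri(S(*a),C(*b)); z=.169 if k in('sp','st','lp','lt') else .16 if 'bar' in k else .018
    print(k,x,max(e),plane(S(*a),z),plane(C(*b),z))
for n,a in dict(jar=(460,375),tapec=(555,335)).items(): print(n,plane(S(*a),.08 if n=='jar' else .024))
E
```

```text
sp [ 0.5507 -0.0811  0.1741] 0.004178628965157372 [ 0.5497 -0.0885  0.169 ] [ 0.5502 -0.0734  0.169 ]
st [0.5372 0.0211 0.1672] 0.001623413830567871 [0.535  0.0217 0.169 ] [0.5402 0.0194 0.169 ]
lp [0.5933 0.1232 0.173 ] 0.001639854718755484 [0.5939 0.1196 0.169 ] [0.5914 0.1302 0.169 ]
lt [0.5736 0.2719 0.1645] 0.0015986872572560959 [0.5699 0.2737 0.169 ] [0.5784 0.2655 0.169 ]
barR [ 0.5829 -0.1414  0.1655] 0.0008055716600028697 [ 0.585  -0.1475  0.16  ] [ 0.5792 -0.1351  0.16  ]
barL [0.6689 0.2867 0.167 ] 0.0049427535491484344 [0.6682 0.2814 0.16  ] [0.6675 0.3035 0.16  ]
b1 [ 0.5426 -0.1297  0.0168] 0.001880436067590298 [ 0.5407 -0.1298  0.018 ] [ 0.5452 -0.13    0.018 ]
b2 [0.6279 0.2917 0.0159] 0.0014783840177609254 [0.6256 0.292  0.018 ] [0.6303 0.2898 0.018 ]
b3 [0.7107 0.2759 0.0162] 0.002163896075899956 [0.7076 0.2759 0.018 ] [0.7131 0.2752 0.018 ]
b4 [ 0.6258 -0.1467  0.0175] 0.0014499708410123076 [ 0.6244 -0.1472  0.018 ] [ 0.6274 -0.1465  0.018 ]
jar [0.4894 0.1002 0.08  ]
tapec [ 0.4646 -0.0065  0.024 ]
```

```bash
cat >> h.py <<'E'
np.set_printoptions(precision=4,suppress=True)
YAW=-0.1997; O=np.array([.6268,.0728])
def w2(p): c,s=np.cos(YAW),np.sin(YAW); return O+np.array([c*p[0]-s*p[1],s*p[0]+c*p[1]])
def s2(w): c,s=np.cos(YAW),np.sin(YAW); d=np.asarray(w)[:2]-O; return np.array([c*d[0]+s*d[1],-s*d[0]+c*d[1]])
PIV={'s':np.array([-.045,-.1675]),'l':np.array([-.045,.0428])}; L={'s':.070,'l':.115}
BACK=.019
def tcp(k,q,gap,ztip,back=None):
    b=BACK if back is None else back
    a=.32-q; u=np.array([-np.sin(a),np.cos(a)]); n=np.array([np.cos(a),np.sin(a)])
    p=w2(PIV[k]+L[k]*u-n*(.005+gap+b)); psi=YAW+a
    y=np.array([np.cos(psi),np.sin(psi),0]); z=np.array([0,0,-1.]); x=np.cross(y,z)
    T=np.eye(4); T[:3,:3]=np.c_[x,y,z]; T[:3,3]=[*p,ztip+.178]; return T
def rows(T0,T):
    D=np.linalg.inv(T0)@T; return np.r_[D[:3,3]*1000,R.from_matrix(D[:3,:3]).as_rotvec()]
E
python3 - <<'E'
from h import *
from cell import arm
T0=Ttool(arm.observe()); print(T0)
for a in [('s',0,.05,.226),('s',0,.05,.142)]: T=tcp(*a); print(T[:3,3],rows(T0,T))
E
```

```text
[[ 0.9148  0.4038 -0.0006  0.2524]
 [ 0.4038 -0.9148  0.001  -0.5716]
 [-0.0001 -0.0012 -1.      0.4042]
 [ 0.      0.      0.      1.    ]]
[ 0.4676 -0.0218  0.404 ] [ 418.9352 -416.0392    0.5817   -0.0011   -0.0006   -1.2754]
[ 0.4676 -0.0218  0.32  ] [ 418.945  -415.9422   84.5817   -0.0011   -0.0006   -1.2754]
```

```bash
python3 -m pendant '[[[40,-40,0,0,0,-0.12,1],[80,-80,0,0,0,-0.25,1],[120,-120,0,0,0,-0.38,1],[160,-160,0,0,0,-0.51,1],[200,-200,0,0,0,-0.64,1],[240,-240,0,0,0,-0.77,1],[280,-280,0,0,0,-0.9,1],[320,-320,0,0,0,-1.03,1],[360,-360,0,0,0,-1.15,1],[395,-395,0,0,0,-1.25,1],[419,-416,0,0,0,-1.275,1],[419,-416,0,0,0,-1.275,1],[419,-416,0,0,0,-1.275,1],[419,-416,0,0,0,-1.275,1]]]' 10
python3 - <<'E'
from h import *
from cell import arm,get_image
s=arm.observe();print(s['clock'],s['joints'],s['width'],s['force']);print(Ttool(s))
for n in ['wrist','side','scene']: cv2.imwrite(f'pics/{n}1.png',get_image(n)[:,:,::-1])
E
```

```text
clock: 1.9
position: [0.4674, -0.0231, 0.4046]
ee_rot: [2.087, 2.348, -0.001]
force: [-1.1, 0.0, -0.6]
width: 0.006
1.9 [ 0.3788  0.2283 -0.5254  1.9066  0.1325  1.041  -0.0848] 0.006430519207935343 [-1.0638  0.0088 -0.5657]
[[-0.1175  0.9931 -0.0005  0.4674]
 [ 0.9931  0.1175 -0.0006 -0.0231]
 [-0.0005 -0.0006 -1.      0.4046]
 [ 0.      0.      0.      1.    ]]
```

View pics/wrist1.png

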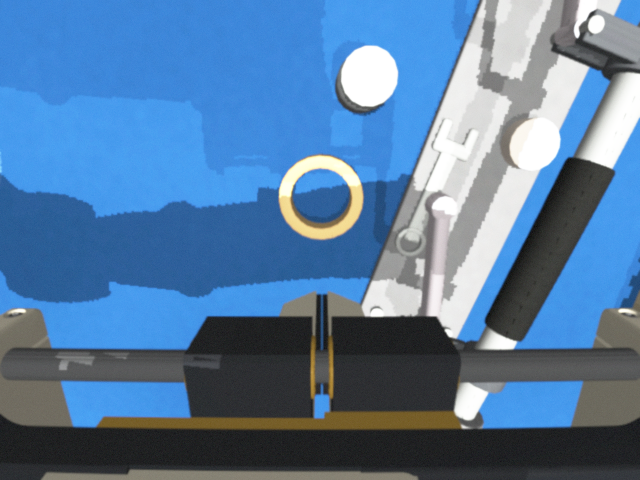

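View pics/scene1.png

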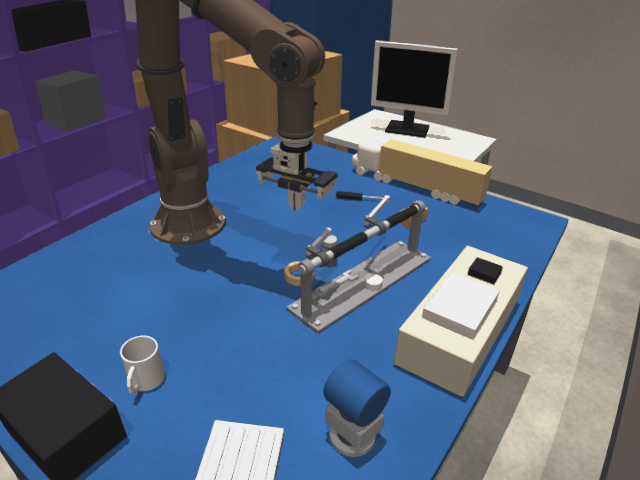

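Run:
```python
import cv2
from h import *
from cell import arm
a=cv2.imread('pics/wrist1.png')[180:330,260:480]; cv2.imwrite('pics/w1z.png',cv2.resize(a,None,fx=3.6,fy=3.6,interpolation=cv2.INTER_CUBIC))
T=Ttool(arm.observe())
for n,p,z in [('knob',(440,204),.172),('bl_l',(430,300),.169),('bl_r',(441,300),.169),('bl_l2',(432,225),.169),('bl_r2',(445,225),.169),('lpiv',(596,22),.172)]:
    x=plane(ray('wrist',*p,T),z); q=s2(x); print(n,x,q)
for p in [(280,303),(365,303),(325,294),(345,294),(300,294)]:
    o,d=ray('wrist',*p,np.eye(4)); print(p,o+d*(.178-o[2])/d[2])
```

```text
knob [0.5321 0.0261 0.172 ] [-0.0835 -0.0646]
bl_l [ 0.5403 -0.0366  0.169 ] [-0.0631 -0.1244]
bl_r [ 0.5474 -0.0358  0.169 ] [-0.0563 -0.1221]
bl_l2 [0.5311 0.0124 0.169 ] [-0.0818 -0.0781]
bl_r2 [0.5389 0.0134 0.169 ] [-0.0743 -0.0757]
lpiv [0.5932 0.1301 0.172 ] [-0.0444  0.0495]
(280, 303) [ 0.0043 -0.0188  0.178 ]
(365, 303) [0.0044 0.0213 0.178 ]
(325, 294) [0.009  0.0024 0.178 ]
(345, 294) [0.009  0.0117 0.178 ]
(300, 294) [ 0.009  -0.0093  0.178 ]
```

View pics/w1z.png

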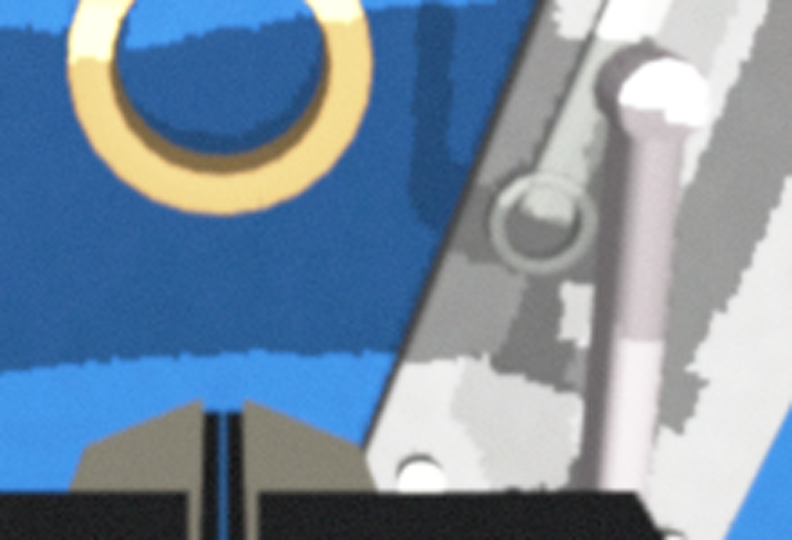

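```bash
sed -i "s/-.1675\]),'l':np.array(\[-.045,.0428\])/-.166]),'l':np.array([-.045,.045])/" h.py
python3 - <<'E'
from h import *
from cell import arm
for p in [(365,303),(282,303),(365,316),(345,294)]:
    o,d=ray('wrist',*p,np.eye(4)); print(p,o+d*(.0095-o[0])/d[0])
T0=Ttool(arm.observe())
for a in [('s',0,.05,.135),('s',0,.012,.135)]: T=tcp(*a); print(T[:3,3],rows(T0,T))
T0=tcp('s',0,.012,.135)
for q in [0,.06,.12,.18,.24,.3,.36]: print(q,rows(T0,tcp('s',q,0,.135)))
E
```

```text
(365, 303) [0.0095 0.0199 0.1677]
(282, 303) [ 0.0095 -0.0166  0.1676]
(365, 316) [0.0095 0.0186 0.1558]
(345, 294) [0.0095 0.0117 0.177 ]
[ 0.4679 -0.0204  0.313 ] [ 2.3535  0.6391 91.7262 -0.0001  0.0003 -0.0019]
[ 0.5056 -0.0158  0.313 ] [ 2.4248 38.639  91.7224 -0.0001  0.0003 -0.0019]
0 [ 0. 12.  0.  0.  0.  0.]
0.06 [ 1.3132 16.2407  0.      0.      0.      0.06  ]
0.12 [ 2.3697 20.5524  0.      0.      0.      0.12  ]
0.18 [ 3.1658 24.9198  0.      0.      0.      0.18  ]
0.24 [ 3.6985 29.3271  0.      0.      0.      0.24  ]
0.3 [ 3.966  33.7583  0.      0.      0.      0.3   ]
0.36 [ 3.9674 38.1977  0.      0.      0.      0.36  ]
```

```bash
python3 -m pendant '[[[1,0,25,0,0,0,1],[2,0,55,0,0,0,1],[2,0,80,0,0,0,1],[2,0,92,0,0,0,1],[2,12,92,0,0,0,1],[2,25,92,0,0,0,1],[2,34,92,0,0,0,1],[2,38,92,0,0,0,1],[2,38,92,0,0,0,1],[2,38,92,0,0,0,1],[2,38,92,0,0,0,1]]]'
python3 - <<'E'
from h import *
from cell import arm,get_image
s=arm.observe();print(s['clock'],s['force'],s['dq'].max());T=Ttool(s);print(T,rows(T,tcp('s',0,0,.135)))
im=get_image('side')[:,:,::-1]; cv2.imwrite('pics/side2.png',cv2.resize(im[185:365,170:390],None,fx=3.3,fy=3.3,interpolation=cv2.INTER_CUBIC))
cv2.imwrite('pics/wrist2.png',get_image('wrist')[:,:,::-1])
cv2.imwrite('pics/scene2.png',cv2.resize(get_image('scene')[160:335,250:440,::-1],None,fx=3.4,fy=3.4,interpolation=cv2.INTER_CUBIC))
E
```

```text
clock: 3.42
position: [0.505, -0.0155, 0.3128]
ee_rot: [2.084, 2.351, -0.0]
force: [0.1, -0.0, -0.5]
width: 0.006
3.425 [ 0.0965 -0.048  -0.458 ] 0.000943258080914104
[[-0.1196  0.9928 -0.0001  0.505 ]
 [ 0.9928  0.1196 -0.0002 -0.0155]
 [-0.0002 -0.0002 -1.      0.3128]
 [ 0.      0.      0.      1.    ]] [-0.3561 12.618  -0.2449 -0.0002  0.0002 -0.0004]
```

View pics/side2.png

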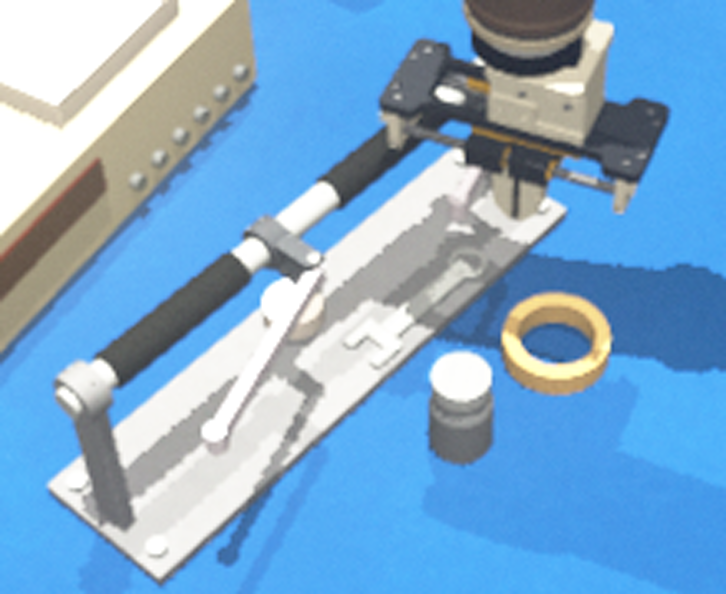

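View pics/wrist2.png

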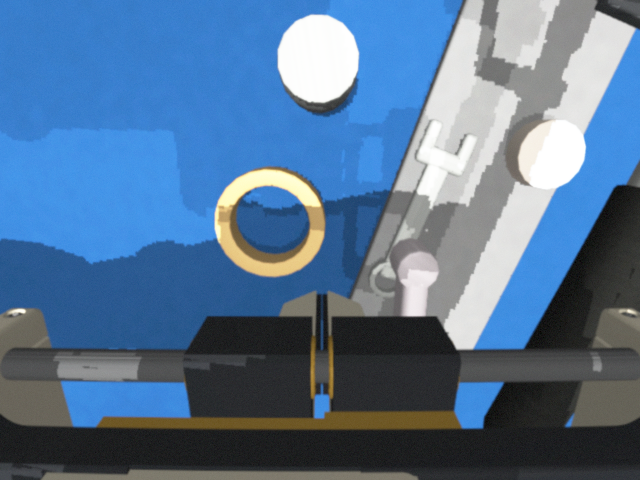

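View pics/scene2.png

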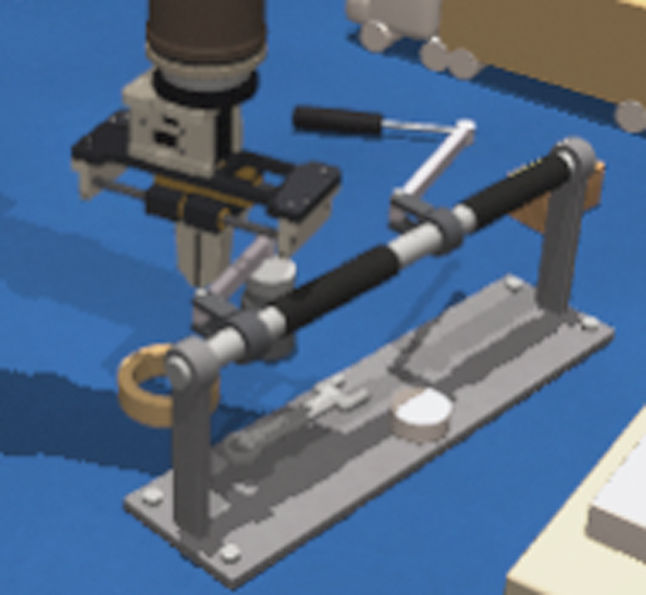

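```bash
python3 - <<'E'
from h import *
from cell import arm
T=Ttool(arm.observe())
for p,z in [((414,264),.166),((401,310),.169),((427,310),.169)]:
    x=plane(ray('wrist',*p,T),z); print(s2(x), (np.linalg.inv(T)@np.r_[x,1])[:3])
E
python3 -m pendant '[[[0,3,0,0,0,0,1],[0,6,0,0,0,0,1],[0,8,0,0,0,0,1],[0,10,0,0,0,0,1],[0,10,0,0,0,0,1]]]'
python3 -m pendant '[[[0,1,0,0,0,0,1],[0,2,0,0,0,0,1],[0,2,0,0,0,0,1]]]'
```

```text
[-0.0802 -0.0661] [0.0356 0.0345 0.1468]
[-0.0788 -0.0837] [0.0185 0.0303 0.1438]
[-0.0696 -0.0806] [0.0185 0.04   0.1438]
clock: 4.2
position: [0.5153, -0.0142, 0.3127]
ee_rot: [-2.084, -2.351, -0.0]
force: [0.0, 1.2, -0.4]
width: -0.001
clock: 4.58
position: [0.5168, -0.0141, 0.3126]
ee_rot: [-2.084, -2.35, 0.001]
force: [-2.6, -0.5, 1.5]
width: 0.003
```

```bash
python3 -m pendant '[[[0.7,2,0,0,0,0.03,1],[1.3,4.2,0,0,0,0.06,1],[1.9,6.4,0,0,0,0.09,1],[2.4,8.6,0,0,0,0.12,1],[2.8,10.8,0,0,0,0.15,1],[3.2,13,0,0,0,0.18,1],[3.5,15.2,0,0,0,0.21,1],[3.7,17.3,0,0,0,0.24,1],[3.9,19.5,0,0,0,0.27,1],[4,21.7,0,0,0,0.3,1],[4,21.7,0,0,0,0.3,1],[4,21.7,0,0,0,0.3,1]]]'
python3 - <<'E'
from h import *
from cell import arm
T=Ttool(arm.observe()); print(arm.observe()['force']@T[:3,:3],rows(T,tcp('s',.36,0,.135)))
E
```

```text
clock: 6.08
position: [0.5379, -0.0076, 0.3126]
ee_rot: [-2.413, -2.011, 0.002]
force: [-6.6, -0.8, 3.1]
width: 0.003
[-2.0285 -6.3867 -3.0685] [ 1.2585  5.0226 -0.3994 -0.001   0.0007  0.0584]
```

```bash
python3 -m pendant '[[[0,1.5,0,0,0,0.02,1],[0.2,3,0,0,0,0.04,1],[0.3,4,0,0,0,0.06,1],[0.3,4,0,0,0,0.06,1],[0.3,4,0,0,0,0.06,1]]]'
python3 - <<'E'
from h import *
from cell import arm,get_image
s=arm.observe();T=Ttool(s); print(s['force']@T[:3,:3],rows(T,tcp('s',.36,0,.135)))
cv2.imwrite('pics/wrist3.png',get_image('wrist')[:,:,::-1])
E
python3 -m pendant '[[[0,0.5,0,0,0,0,1],[0,1,0,0,0,0,1],[0,1,0,0,0,0,1]]]'
python3 - <<'E'
from h import *
from cell import arm
s=arm.observe();T=Ttool(s); print(s['force']@T[:3,:3],rows(T,tcp('s',.36,0,.135)))
E
```

```text
clock: 6.7
position: [0.5417, -0.0072, 0.3126]
ee_rot: [-2.471, -1.938, 0.001]
force: [-7.0, 1.0, 3.3]
width: 0.004
[-0.7101 -7.0042 -3.2668] [ 0.2833  1.3248 -0.3841 -0.0015 -0.     -0.0007]
clock: 7.12
position: [0.5421, -0.0073, 0.3125]
ee_rot: [-2.47, -1.938, 0.004]
force: [-11.3, 2.0, 7.2]
width: 0.006
[ -0.7958 -11.4719  -7.1687] [ 0.2771  0.9474 -0.4794 -0.0031  0.0004 -0.0005]
```

View pics/wrist3.png

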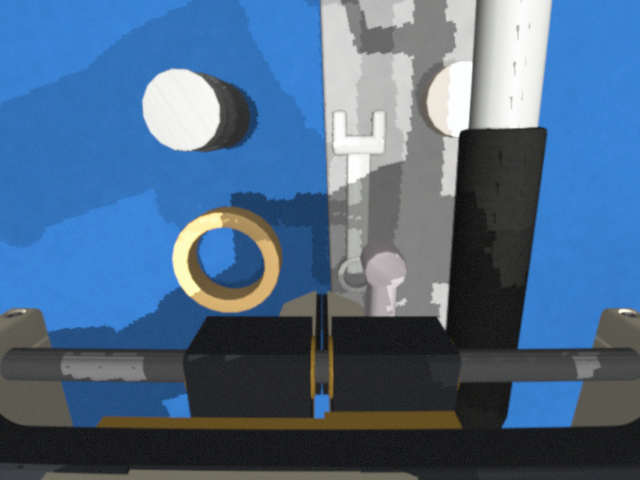

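```bash
python3 -m pendant '[[[0,0,0,0,0,0,1],[0,0,0,0,0,0,1],[0,0,0,0,0,0,1],[0,0,0,0,0,0,1],[0,0,0,0,0,0,1],[0,0,0,0,0,0,1],[0,0,0,0,0,0,1]]]'
python3 - <<'E'
from h import *
from cell import arm,get_image
s=arm.observe();T=Ttool(s); print(s['force']@T[:3,:3])
im=get_image('side')[:,:,::-1]; cv2.imwrite('pics/side3.png',cv2.resize(im[185:365,170:390],None,fx=3.3,fy=3.3,interpolation=cv2.INTER_CUBIC))
T0=tcp('s',.36,0,.135)
for q,g in [(.27,0),(.18,0),(.09,0),(0,0),(0,.015),(0,.03)]: print(q,rows(T0,tcp('s',q,g,.135)))
E
```

```text
clock: 8.0
position: [0.5421, -0.0073, 0.3126]
ee_rot: [-2.47, -1.938, 0.003]
force: [-11.2, 2.1, 7.0]
width: 0.008
[ -0.6215 -11.3527  -6.9184]
0.27 [-2.4404 -6.1944  0.      0.      0.     -0.09  ]
0.18 [ -5.4277 -12.1443   0.       0.       0.      -0.18  ]
0.09 [ -8.9376 -17.8017   0.       0.       0.      -0.27  ]
0 [-12.9418 -23.1207   0.       0.       0.      -0.36  ]
0 [-18.2259 -37.1592   0.       0.       0.      -0.36  ]
0 [-23.51   -51.1976   0.       0.       0.      -0.36  ]
```

View pics/side3.png

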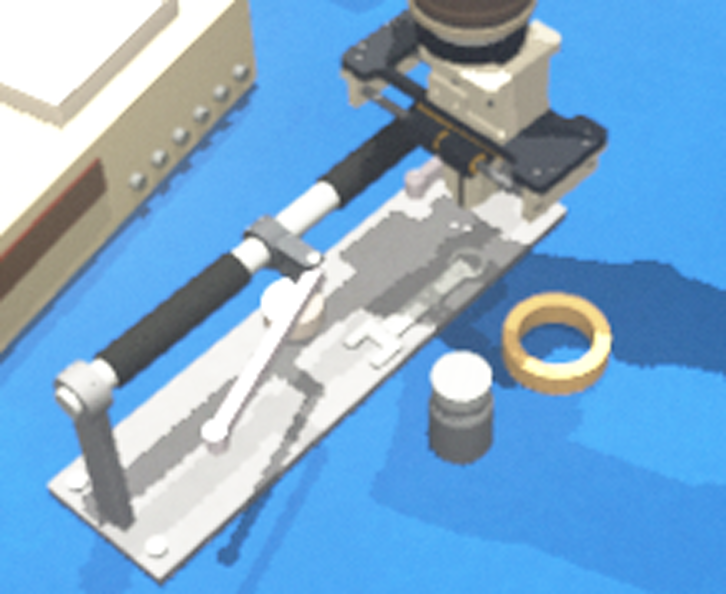

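```bash
python3 -m pendant '[[[-1.2,-3.5,0,0,0,-0.05,1],[-2.7,-7,0,0,0,-0.1,1],[-4.5,-10.5,0,0,0,-0.15,1],[-6.2,-14,0,0,0,-0.2,1],[-8.2,-17.5,0,0,0,-0.25,1],[-10.5,-21,0,0,0,-0.31,1],[-13,-25,0,0,0,-0.36,1],[-16,-32,0,0,0,-0.36,1],[-20,-42,0,0,0,-0.36,1],[-24,-53,0,0,0,-0.36,1],[-24,-53,0,0,0,-0.36,1],[-24,-53,0,0,0,-0.36,1]]]'
python3 - <<'E'
from h import *
from cell import arm,get_image
s=arm.observe();T=Ttool(s); print(s['force']@T[:3,:3])
im=get_image('side')[:,:,::-1]; cv2.imwrite('pics/side4.png',cv2.resize(im[185:365,170:390],None,fx=3.3,fy=3.3,interpolation=cv2.INTER_CUBIC))
cv2.imwrite('pics/wrist4.png',get_image('wrist')[:,:,::-1])
for k,q,g in [('s',0,.03),('l',0,.06),('l',0,.012)]: X=tcp(k,q,g,.135);print(X[:3,3],s2(X[:2,3]),rows(T,X))
E
```

```text
clock: 9.55
position: [0.4862, -0.0189, 0.313]
ee_rot: [2.084, 2.35, 0.001]
force: [0.3, 1.0, 0.5]
width: 0.008
[ 0.9218  0.4019 -0.4759]
[ 0.4878 -0.018   0.313 ] [-0.1183 -0.1165] [ 0.7039  1.6438 -0.046   0.0008  0.0002 -0.0007]
[0.4944 0.2299 0.313 ] [-0.1609  0.1277] [246.0179  37.8465  -0.0592   0.0008   0.0002  -0.0007]
[0.5421 0.2357 0.313 ] [-0.1153  0.1428] [246.0513  85.8464  -0.0211   0.0008   0.0002  -0.0007]
```

View pics/side4.png

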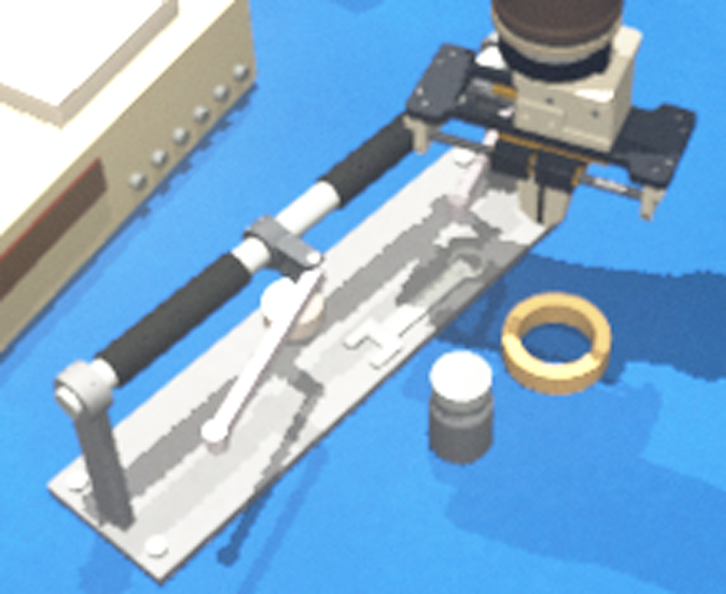

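View pics/wrist4.png

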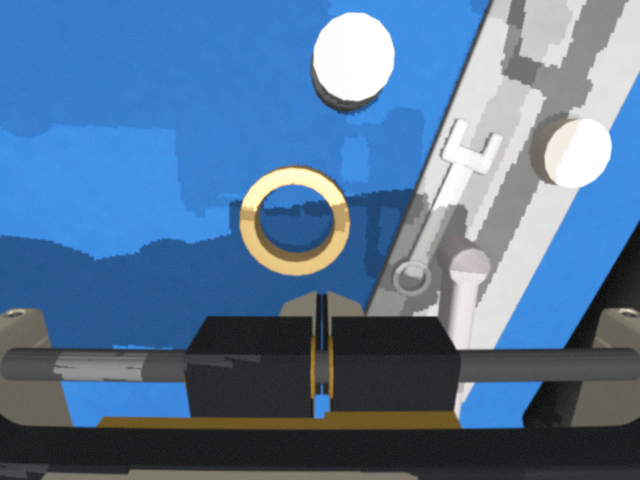

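```bash
python3 -m pendant '[[[15,-2,0,0,0,0,1],[45,2,0,0,0,0,1],[75,8,0,0,0,0,1],[105,14,0,0,0,0,1],[135,20,0,0,0,0,1],[150,23,0,0,0,0,1],[150,23,0,0,0,0,1],[150,23,0,0,0,0,1]]]'
python3 - <<'E'
from h import *
from cell import arm,get_image
s=arm.observe();T=Ttool(s); np.save('T5.npy',T)
cv2.imwrite('pics/wrist5.png',get_image('wrist')[:,:,::-1])
for k,q,g in [('l',0,.06),('l',0,.012)]: X=tcp(k,q,g,.135);print(rows(T,X))
E
```

```text
clock: 10.65
position: [0.4908, 0.1318, 0.3125]
ee_rot: [2.085, 2.349, -0.002]
force: [-0.5, 0.2, -0.2]
width: 0.003
[96.9873 15.213  -0.5924 -0.0006  0.0009 -0.0014]
[97.0544 63.213  -0.622  -0.0006  0.0009 -0.0014]
```

View pics/wrist5.png

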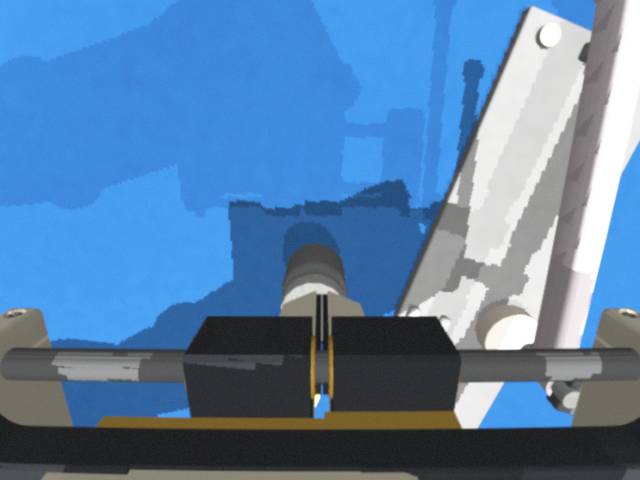

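Run:
```python
from h import *
T=np.load('T5.npy')
for n,p,z in [('pivot',(566,396),.172),('outer',(583,150),.151),('outer',(593,20),.151),('inner',(632,20),.169),('inner',(617,150),.169)]:
    x=plane(ray('wrist',*p,T),z); q=s2(x); print(n,q, 'exp centre x', -.045-(q[1]-.045)*np.tan(.32))
```

```text
pivot [-0.0454  0.0441] exp centre x -0.044693610796540564
outer [-0.0748  0.1337] exp centre x -0.07439623152565386
outer [-0.0933  0.1735] exp centre x -0.08757237988973304
inner [-0.0917  0.1695] exp centre x -0.08625079015768271
inner [-0.076   0.1344] exp centre x -0.07462865572148303
```

```bash
python3 -m pendant '[[[15,3,0,0,0,0,1],[45,8,0,0,0,0,1],[75,13,0,0,0,0,1],[97,18,0,0,0,0,1],[97,30,0,0,0,0,1],[97,45,0,0,0,0,1],[97,57,0,0,0,0,1],[97,61,0,0,0,0,1],[97,61,0,0,0,0,1],[97,61,0,0,0,0,1]]]'
python3 - <<'E'
from h import *
from cell import arm,get_image
s=arm.observe();T=Ttool(s);print(s['force']@T[:3,:3])
im=get_image('side')[:,:,::-1]; cv2.imwrite('pics/side6.png',cv2.resize(im[185:365,170:390],None,fx=3.3,fy=3.3,interpolation=cv2.INTER_CUBIC))
cv2.imwrite('pics/wrist6.png',get_image('wrist')[:,:,::-1])
print(rows(T,tcp('l',0,0,.135)))
T0=tcp('l',0,0,.135)
for q in np.arange(.03,.37,.03): print(round(q,2),rows(T0,tcp('l',q,0,.135))[[0,1,5]])
E
```

```text
clock: 11.95
position: [0.5395, 0.2363, 0.3127]
ee_rot: [-2.084, -2.351, 0.001]
force: [-0.1, 0.5, -0.4]
width: 0.002
[ 0.5443 -0.0821  0.4491]
[-0.951  14.4761 -0.3061 -0.0003  0.0002 -0.0003]
0.03 [0.6681 3.4603 0.03  ]
0.06 [1.2322 6.939  0.06  ]
0.09 [ 1.6916 10.4332  0.09  ]
0.12 [ 2.0461 13.9395  0.12  ]
0.15 [ 2.2952 17.4549  0.15  ]
0.18 [ 2.4387 20.9762  0.18  ]
0.21 [ 2.4766 24.5001  0.21  ]
0.24 [ 2.4087 28.0237  0.24  ]
0.27 [ 2.2352 31.5436  0.27  ]
0.3 [ 1.9562 35.0567  0.3   ]
0.33 [ 1.5719 38.5599  0.33  ]
0.36 [ 1.0827 42.05    0.36  ]
```

View pics/side6.png

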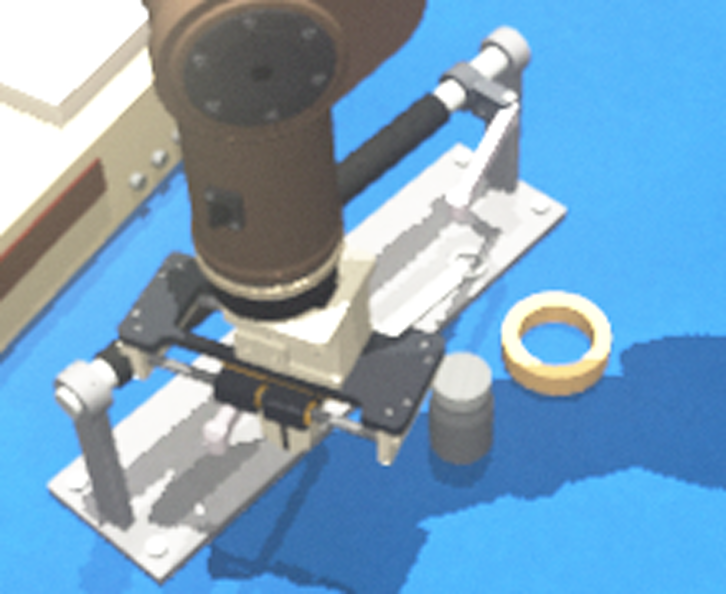

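View pics/wrist6.png

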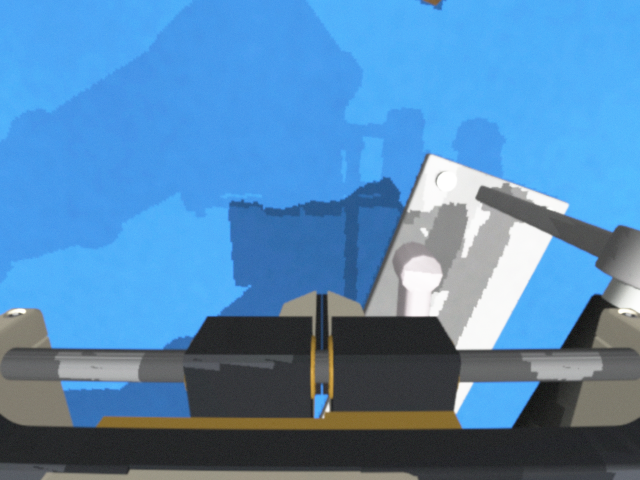

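```bash
python3 -m pendant '[[[0,4,0,0,0,0,1],[0,8,0,0,0,0,1],[-0.5,11,0,0,0,0,1],[-1,12,0,0,0,0,1],[-1,12,0,0,0,0,1]]]'
python3 - <<'E'
import cv2,numpy as np
a=cv2.imread('pics/side4.png')[60:260,400:600];b=cv2.imread('pics/side6.png')[60:260,400:600]
o=cv2.resize(cv2.imread('pics/side0.png')[185:365,170:390],None,fx=3.3,fy=3.3,interpolation=cv2.INTER_CUBIC)[60:260,400:600]
cv2.imwrite('pics/cmp.png',cv2.resize(np.hstack([o,b]),None,fx=2,fy=2))
E
python3 -m pendant '[[[0,1,0,0,0,0,1],[0,2,0,0,0,0,1],[0,2,0,0,0,0,1]]]'
```

```text
clock: 12.68
position: [0.5519, 0.2368, 0.3127]
ee_rot: [-2.085, -2.35, 0.0]
force: [1.0, -0.3, 0.8]
width: 0.009
clock: 13.05
position: [0.5535, 0.2372, 0.3126]
ee_rot: [-2.084, -2.35, 0.001]
force: [-3.4, -1.2, 2.2]
width: 0.005
```

View pics/cmp.png

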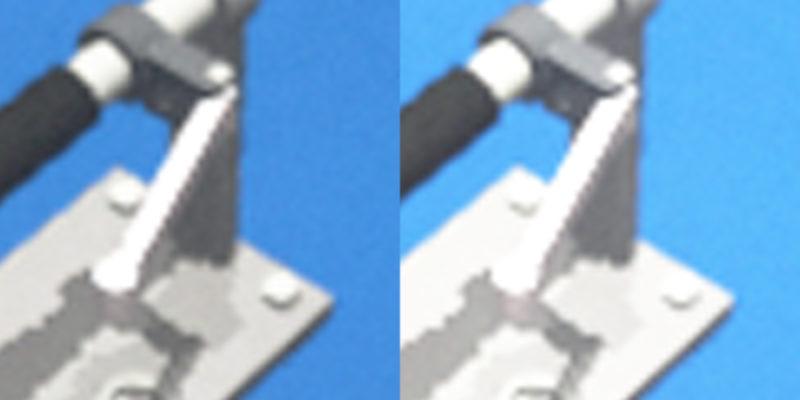

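The two pictures match, so the short lever is fully out again. The finger is now in contact with the long lever at 3.4 N, so I'll swing it in.

```bash
python3 -m pendant '[[[0.5,2.3,0,0,0,0.02,1],[0.9,4.6,0,0,0,0.04,1],[1.3,6.9,0,0,0,0.06,1],[1.5,9.3,0,0,0,0.08,1],[1.8,11.6,0,0,0,0.1,1],[2,13.9,0,0,0,0.12,1],[2.2,16.3,0,0,0,0.14,1],[2.3,18.6,0,0,0,0.16,1],[2.4,21,0,0,0,0.18,1],[2.5,23.3,0,0,0,0.2,1],[2.5,25.7,0,0,0,0.22,1],[2.4,28,0,0,0,0.24,1],[2.3,30.4,0,0,0,0.26,1],[2.1,32.7,0,0,0,0.28,1],[2,35,0,0,0,0.3,1],[2,35,0,0,0,0.3,1],[2,35,0,0,0,0.3,1]]]'
python3 - <<'E'
from h import *
from cell import arm
s=arm.observe();T=Ttool(s); print(s['force']@T[:3,:3],rows(T,tcp('l',.36,0,.135)))
E
```

```text
clock: 15.18
position: [0.5881, 0.2431, 0.3126]
ee_rot: [-2.413, -2.012, 0.002]
force: [-6.1, -2.8, 1.1]
width: 0.004
[-3.8345 -5.4712 -1.0583] [ 1.4989  7.3333 -0.4256 -0.0008  0.001   0.0588]
```

```bash
python3 -m pendant '[[[0,2,0,0,0,0.02,1],[-0.2,4,0,0,0,0.04,1],[-0.3,6,0,0,0,0.06,1],[-0.3,6,0,0,0,0.06,1],[-0.3,6,0,0,0,0.06,1]]]'
python3 - <<'E'
from h import *
from cell import arm
s=arm.observe();T=Ttool(s); print(s['force']@T[:3,:3],rows(T,tcp('l',.36,0,.135)))
E
python3 -m pendant '[[[0,0.5,0,0,0,0,1],[0,1,0,0,0,0,1],[0,1,0,0,0,0,1]]]'
python3 - <<'E'
from h import *
from cell import arm
s=arm.observe();T=Ttool(s); print(s['force']@T[:3,:3],rows(T,tcp('l',.36,0,.135)))
E
```

```text
clock: 15.8
position: [0.5937, 0.2428, 0.3127]
ee_rot: [-2.47, -1.939, 0.0]
force: [-6.6, 2.0, 1.2]
width: 0.003
[ 0.396  -6.9324 -1.1479] [ 0.8762  1.708  -0.3493 -0.001  -0.0007 -0.    ]
clock: 16.18
position: [0.5941, 0.2428, 0.3126]
ee_rot: [-2.469, -1.939, 0.002]
force: [-9.0, 1.5, 2.5]
width: 0.004
[-0.692  -9.0588 -2.5114] [ 0.7903  1.3259 -0.4088 -0.0023 -0.0002  0.0004]
```

```bash
python3 -m pendant '[[[0,0.6,0,0,0,0,1],[0,0.6,0,0,0,0,1],[0,0.6,0,0,0,0,1],[0,0.6,0,0,0,0,1]]]'
python3 - <<'E'
from h import *
from cell import arm,get_image
s=arm.observe();T=Ttool(s); print(s['force']@T[:3,:3],rows(T,tcp('l',.36,0,.135)))
im=get_image('side')[:,:,::-1]; cv2.imwrite('pics/side7.png',cv2.resize(im[185:365,170:390],None,fx=3.3,fy=3.3,interpolation=cv2.INTER_CUBIC))
cv2.imwrite('pics/wrist7.png',get_image('wrist')[:,:,::-1])
cv2.imwrite('pics/scene7.png',cv2.resize(get_image('scene')[160:335,250:440,::-1],None,fx=3.4,fy=3.4,interpolation=cv2.INTER_CUBIC))
E
```

```text
clock: 16.68
position: [0.5943, 0.2428, 0.3126]
ee_rot: [-2.468, -1.939, 0.003]
force: [-10.7, 0.8, 3.2]
width: 0.009
[ -1.799  -10.5702  -3.2081] [ 0.7178  1.1551 -0.3977 -0.003  -0.      0.0008]
```

View pics/side7.png

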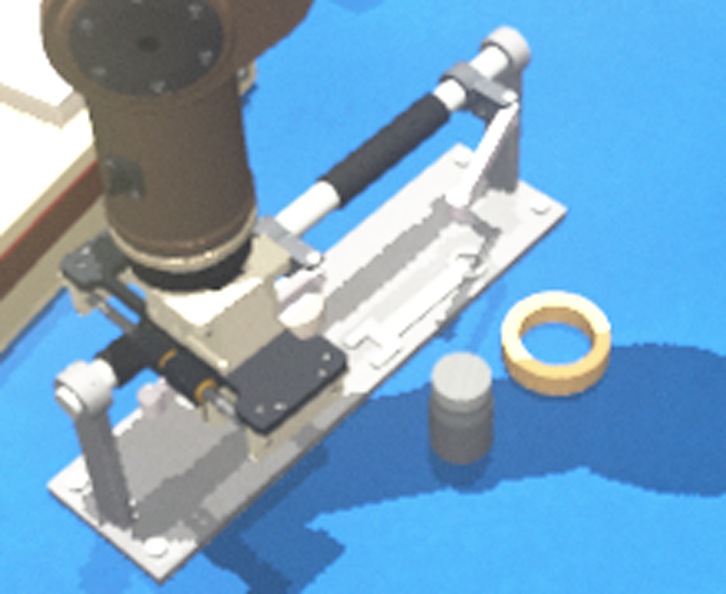

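View pics/wrist7.png

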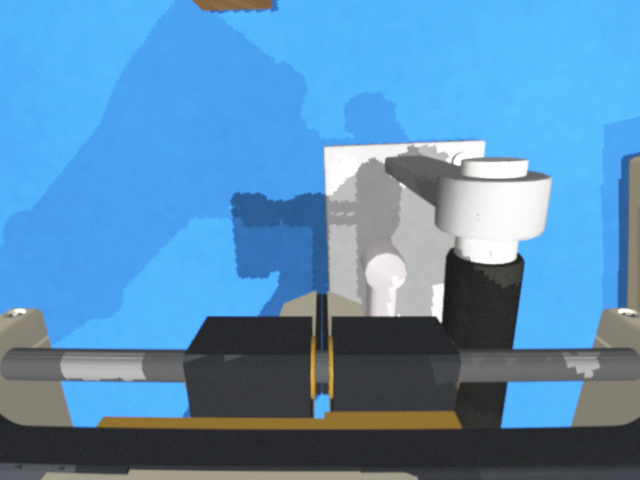

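View pics/scene7.png

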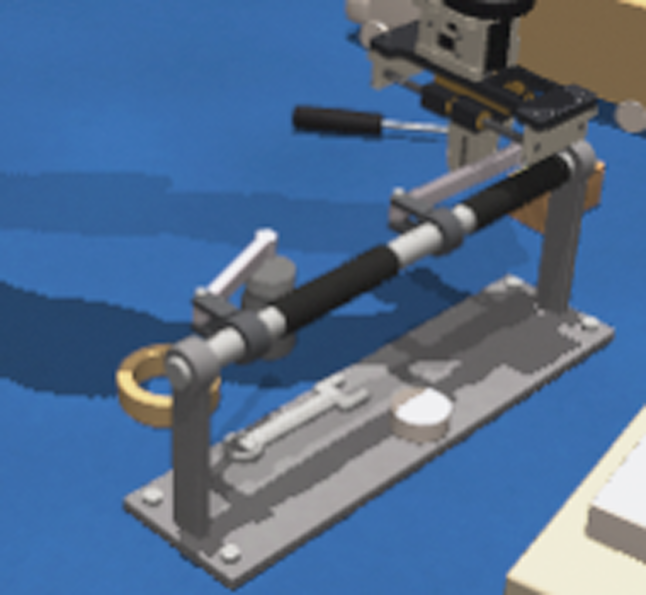

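```bash
python3 -m pendant '[[[0,0,0,0,0,0,1],[0,0,0,0,0,0,1],[0,0,0,0,0,0,1],[0,0,0,0,0,0,1]]]' && python3 -c "
from cell import arm
print(arm.sign_off())"
```

```text
clock: 17.32
position: [0.5943, 0.2428, 0.3126]
ee_rot: [-2.469, -1.939, 0.003]
force: [-11.1, 1.6, 4.1]
width: 0.005
the job is handed in; nothing more can be done
None
```

I pressed both levers in to their stops, short lever first, and handed the job in at 17.3 s with the long lever still held against its stop. I pressed with the back of one finger, gripper shut.

- **Short lever:** I pressed it in to the stop with about 11 N and held it there for about 1 s. I then backed off. A side picture taken afterwards matches the one from the start, so it came fully out again.
- **Long lever:** I pressed it in the same way. Over the last small steps, 0.2 mm of travel raised the push from 9 to 10.6 N, against about 7 N before it reached the stop. My last reading was about 11 N and steady. The wrist picture shows the blade nearly parallel to the bar with a clear gap.

**Checks:**
- **Stop positions:** the stops came 1.0 mm (short) and 1.2 mm (long) earlier than I had worked out from the images, within the 2 mm camera accuracy.
- **Rubbing:** the finger rubbed lightly up and down against the blades, about 7 N on the short lever and 3 to 4 N on the long one.
- **Surroundings:** in the final pictures the jar, tape, wrench, wheel, driver and block show no sign of having moved. I did not check the mug again at the end. Nothing suggested contact with the bar or stand.

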